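# Index the vial carousel one hole

### The arm

A 6-joint arm with a two-finger parallel gripper is mounted at the origin on the work surface. World frame = base frame: x ahead of the robot, y to its left, z up, the work surface at z = 0. Lengths are in m, angles in rad, forces in N, time in s.
With the tool pointing down it reaches from about 0.425 to 0.95 m from the base axis. Payload 3.5 kg.
Tool frame: the origin (TCP) lies midway between the tips of the shut fingers; the grasp point (between the pads) lies 19 mm behind it; z points along the fingers, y is the line along which they close (so a half turn about z gives the same grasp; the last joint's range is limited). The gripper opens to 85 mm and grips with 20 to 120 N. Pads are 22 mm wide; open, the fingers measure 114 mm over their backs; the gripper's body (76 mm by 85 mm) begins 54 mm behind the grasp point. The pads swing forward as they close: fully open they stand 13 mm farther back than shut.
Start: joints at [-1.256, 0.286, 1.577, -0, 1.279, -0.15], TCP at [0.303, -0.603, 0.206] pointing down, gripper open.
Joint ranges: [-2.77, 2.77], [-0.9, 2.22], [0.21, 2.48], [-1.53, 4.67], [0.24, 2.81], [-2.84, 2.84]. Speed limits (rad/s): [2.79, 2.79, 3.14, 3.14, 3.14, 3.14].

### API

Orientations are given as a unit quaternion [x, y, z, w].
In Python, from plant import ctrl, cams, order gives the robot as it stands.
- The arm moves only by the tool move_arm, never from a script. Its argument "plan" is one flat list of numbers, 7 for each row, row after row: the shift along the world's x, y, z in mm, then the turn, a rotation vector about the world's x, y, z in degrees, then the finger opening in mm, from 0 to 85.4. A call has 1 to 12 rows; each row shifts and turns the commanded pose from where the row before left it; what a row does not reach is not made up. A row lasts 1/10 s, in which the tool goes at most 50 mm and 8.59 degrees, less where a joint would pass 70% of its speed; a pose out of reach is approached as far as the arm can. A call is refused whole if a number of a shift passes 50 or a number of a turn 8.59, either way. A call with a gripper value outside its range is refused whole. The fingers move at their own pace and stop on an object; "newtons" is the grip in N (left out, the last holds). Time passes only in rows, so rows that do not move let the fingers close. It gives the time, the measured TCP pose, the force, the opening and the grip force at its end, in the units of the state.
- ctrl.get_state(): the state, without advancing time (a new reading comes with each control period).
- cams.read_camera(name): name is "scene" or "top" or "wrist"; returns a dict with "color" (384x512x3 uint8, red, green, blue), "fov_y" (degrees; the focal length in pixels is half the picture's height over the tangent of half this angle, whatever the lens; pixels are square), "cx", "cy" (the principal point, pixels), "k1" (the pictures are not rectified: a ray, as slopes to the right and down, at radius r is drawn at 1 + k1 r^2 times it, then the intrinsics apply), "origin" and "orientation" of the camera in the world; the wrist camera has in their place "T_tool_cam" (4x4, takes a point from camera to tool coordinates, whose origin is the TCP and whose axes are the flange's). Camera axes: x right, y up, looking along -z (the intrinsics and any distortion apply to the point x, -y, -z); pixel columns grow to the right and rows downward; lengths in m; the calibration is good to about 2 mm. A picture is of the moment at which its call begins: read the wrist's pose just before it. There is no depth.
- order.sign_off(): hands the job in; it is judged then, once.
The state is a dict: "time": time; "qpos": joint angles; "dq": joint speeds; "joint_efforts": joint torques, N m; "eef_pos": TCP position; "tcp_rot": TCP orientation; "contact_force": force on the tool from outside, world axes, zero at the start; "wrist_torque": the same for the moment, N m; "opening": opening from 0.0 (shut) to 1.0 (fully open); "finger_force": force on a finger pad.
Only numpy, scipy, OpenCV 4.12 (cv2) and the standard library are available. Lean on these libraries where they do the work, as an engineer would, in place of code of your own. Each camera call takes 0.05 s, during which the arm holds its last target. There are 200 camera calls.

### The job

Bring the vial with the blue cap under the dosing needle by indexing its carousel by one hole: press the red plunger in, turn the carousel with it kept in until it has left its hole, and let it spring fully out into the next hole, without turning the wrong way or running past. Only press and push: lift nothing, keep the vials seated in their nests and leave the other things on the bench where they are.

Things in the scene. Friction and masses are not known exactly. Their poses are not given: they have to be found in the camera images.
- plunger_top (a point): centre of the flat top of the red plunger cap (34 mm across, 14 mm thick), 114 mm above the bench when out. The plunger stands in a 22 mm guide on an arm at the carousel's rim, 112 mm from the axis, and goes round with it; it is the highest thing on the carousel. Its brass shoulder (18 mm) locks the carousel in a 21 mm hole of the fixed steel ring below
- plunger (a joint): how far the plunger is pressed straight down, m: 0 out, 0.013 bottomed. Spring 4.5 N at 0, 8 N at 0.008, 10.4 N at 0.013. Pressed 0.008 or more, it is clear of its hole and can go along the slot of the steel ring. Between holes it rides under the ring and cannot come out past 0.008; over a hole, within about 3 mm, its coned shoulder springs out and centres itself
- carousel (a joint): angle of the carousel, rad, 0 at the start, growing anticlockwise seen from above. Holes every 60 degrees, so the neighbouring ones are at +1.047 and -1.047 rad; play at a hole about 0.013 rad. Once freed it turns easily: about 0.5 N at the plunger while it is held clear (0.009 or more in), up to 5 N where the shoulder rubs under the ring. No end stop near
- table_axis (a point): point on the vertical turning axis of the carousel, at the level of the top of its 184 mm aluminium disc, 60 mm above the bench. The whole station (white base 268 mm across) is fixed to the bench.
- needle_tip (a point): tip of the thin steel dosing needle, 122 mm above the bench, over the nest that lies opposite the plunger at the start, 65 mm from the axis. Its white head hangs from a steel column on that side, 180 mm from the axis and 250 mm high
- vial_blue_mid (a point): glass vial 22 mm across and 46 mm tall with a blue disc on its cap, loose in one of the six nests; the point is its centre, half-way up. At the start it stands in the nest next to the needle's, on one side or the other; nests are 65 mm from the axis, every 60 degrees, 15 mm deep; a seated vial's centre is 86 mm above the bench
- vial_w1_mid (a point): glass vial 22 mm across and 46 mm tall with a white disc on its cap, loose in one of the six nests; the point is its centre, half-way up
- vial_w2_mid (a point): glass vial 22 mm across and 46 mm tall with a white disc on its cap, loose in one of the six nests; the point is its centre, half-way up
- vial_w3_mid (a point): glass vial 22 mm across and 46 mm tall with a white disc on its cap, loose in one of the six nests; the point is its centre, half-way up
- vial_w4_mid (a point): glass vial 22 mm across and 46 mm tall with a white disc on its cap, loose in one of the six nests; the point is its centre, half-way up
- dish_a: small white ceramic bowl, 64 mm across, 26 mm tall, loose on the bench; origin at the centre of its underside
- dish_b: a second bowl like it
- tube_rack: green block with microtubes, 100 x 60 x 39 mm, loose on the bench; origin at the centre of its underside
- tip_box: blue box of pipette tips, 86 x 122 x 66 mm, loose on the bench; origin at the centre of its underside

How it is judged:
By the outcome, as a careful person would: the job done as asked, in the order asked, and still so for the second after the job is handed in, with the robot touching nothing.
It also fails if it takes over 37 s, if anything falls off the work surface, if the arm or the gripper's body presses on something with over 40 N, if the wrist force passes 120 N, or if a joint passes its speed limit or range.

## Working session

There is one attempt and no reset: what is moved stays moved. The work goes in short steps, Python scripts to look and compute and a tool call to move; the robot and the scene stay as the last step left them, time stands still between calls to the robot, and variables do not carry over. Pictures are saved under pics/ and viewed, at most 10 in all, crops included, and the job is handed in when it is done.

Besides the shell and the picture viewer there is one more tool, called after ">>>" as name(argument=value, ...), one argument or row to a line, values as JSON. move_arm: Moves the arm, as the interface text tells. Its arguments: {"type":"object","properties":{"plan":{"type":"array","items":{"type":"number"}},"newtons":{"type":"number"}},"required":["plan"]}

```bash
mkdir -p pics; cat > h.py <<'E'
import numpy as np, cv2
from scipy.spatial.transform import Rotation as R
from plant import ctrl,cams,order
def cam(name):
    s=ctrl.get_state(); d=cams.read_camera(name)
    if name=="wrist":
        T=np.eye(4);T[:3,:3]=R.from_quat(s["tcp_rot"]).as_matrix();T[:3,3]=s["eef_pos"]
        M=T@np.array(d["T_tool_cam"]);d["o"]=M[:3,3];d["R"]=M[:3,:3]
    else:
        d["o"]=np.array(d["origin"]);q=np.array(d["orientation"]);d["R"]=R.from_quat(q).as_matrix() if q.size==4 else q.reshape(3,3)
    return d
def ray(d,u,v):
    f=192/np.tan(np.radians(d["fov_y"]/2))
    K=np.array([[f,0,d["cx"]],[0,f,d["cy"]],[0,0,1]])
    p=cv2.undistortPoints(np.array([[[u,v]]],float),K,np.array([d["k1"],0,0,0,0.]))[0,0]
    return d["R"]@np.array([p[0],-p[1],-1])
def onz(d,u,v,z):
    r=ray(d,u,v);return d["o"]+r*(z-d["o"][2])/r[2]
def blobs(d,lo,hi,amin=15):
    h=cv2.cvtColor(d["color"],cv2.COLOR_RGB2HSV)
    m=cv2.inRange(h,np.array(lo),np.array(hi))
    if lo[0]==0: m|=cv2.inRange(h,np.array([172,lo[1],lo[2]]),np.array([180,255,255]))
    n,l,st,c=cv2.connectedComponentsWithStats(m)
    return [(c[i].round(1),st[i]) for i in range(1,n) if st[i][4]>=amin]
E
python3 - <<'E'
from h import *
ims=[]
for n in("top","scene"):
    d=cam(n);cv2.imwrite(f"pics/{n}0.png",cv2.cvtColor(d["color"],cv2.COLOR_RGB2BGR))
    print(n,d["o"],d["fov_y"],d["k1"])
    for nm,lo,hi in(("red",(0,120,70),(8,255,255)),("blue",(100,110,50),(130,255,255))):
        for c,s in blobs(d,lo,hi): print(nm,c,s,onz(d,*c,.114 if nm=="red" else .109).round(4))
print(ctrl.get_state())
E
```

```text
top [ 0.33765025 -0.02145657  1.28137216] 45.04047367569349 0.04996029148704955
red [243.  230.8] [237 225  14  13 141] [0.4865 0.0424 0.114 ]
blue [108.8 196.9] [  83  177   52   41 1172] [0.5762 0.3911 0.109 ]
blue [276.5 181.3] [273 178   8   8  43] [ 0.6163 -0.0435  0.109 ]
scene [ 1.22604882 -0.39717     0.94396169] 49.107012642381804 -0.04941247366919174
red [260.3 162.7] [255 159  12   9  83] [0.4907 0.0383 0.114 ]
blue [387.5  48.1] [365  35  43  29 585] [0.2133 0.7871 0.109 ]
blue [30.  64.5] [25 62 11  5 31] [-0.4482 -0.4124  0.109 ]
blue [378.1 152.1] [356 140  46  26 762] [0.6345 0.3524 0.109 ]
blue [258.4 204.9] [256 203   6   5  27] [ 0.6169 -0.0457  0.109 ]
{'time': 0.1, 'qpos': array([-1.25597645e+00,  2.87107097e-01,  1.57805878e+00,  1.36680292e-07,
        1.27857030e+00, -1.49989775e-01]), 'dq': array([-0.00095131, -0.00145713, -0.00222413, -0.00182461,  0.00063207,
       -0.00152286]), 'joint_efforts': array([ 5.70654156e-04, -4.07300448e+01, -2.93699330e+01, -1.91944164e-04,
        3.42202002e-03, -4.26316518e-06]), 'eef_pos': array([ 0.30239936, -0.60274484,  0.20515027]), 'tcp_rot': array([ 9.73114779e-01,  2.30318210e-01, -8.81645060e-05, -1.06813375e-03]), 'contact_force': array([-0.19287373,  0.04830634,  0.60049716]), 'wrist_torque': array([0.04200869, 0.03926864, 0.00156445]), 'finger_force': 0.0, 'opening': 1.0037003672612985}
```

View pics/top0.png

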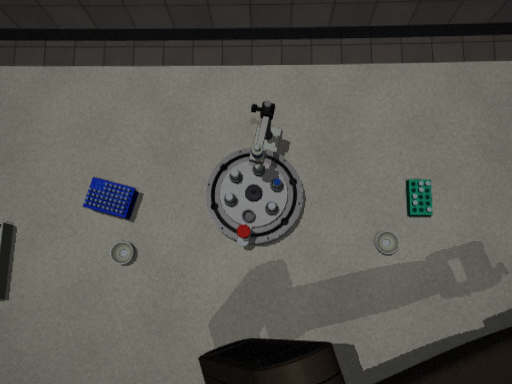

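View pics/scene0.png

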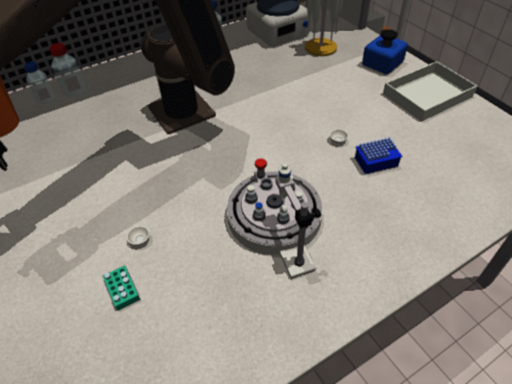

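The red plunger is at top-view (243,231), the hub at about (254,193) and the blue vial at (276,181). The needle head points at the vial at (259,169). Blue therefore has to move anticlockwise (+60°). Next I refine the axis.

```bash
python3 - <<'E'
from h import *
d=cam("top");d2=cam("scene")
def tri(a,b):
    r1=ray(d,*a);r2=ray(d2,*b);r1/=np.linalg.norm(r1);r2/=np.linalg.norm(r2)
    t=np.linalg.lstsq(np.c_[r1,-r2],d2["o"]-d["o"],rcond=None)[0]
    p,q=d["o"]+t[0]*r1,d2["o"]+t[1]*r2
    return ((p+q)/2).round(4),np.linalg.norm(p-q).round(4)
print("red",tri((243,230.8),(260.3,162.7)),"blue",tri((276.5,181.3),(258.4,204.9)))
g=cv2.cvtColor(d["color"],cv2.COLOR_RGB2GRAY)
m=(g<60).astype(np.uint8)
n,l,st,c=cv2.connectedComponentsWithStats(m)
for i in range(1,n):
    if st[i][4]>15 and 190<c[i][0]<320 and 130<c[i][1]<260: print(c[i].round(1),st[i],onz(d,*c[i],.06).round(4))
crop=cv2.resize(d["color"][130:260,190:320],(600,600),interpolation=cv2.INTER_CUBIC)
cv2.imwrite("pics/crop.png",cv2.cvtColor(crop,cv2.COLOR_RGB2BGR))
print(np.array(cams.read_camera("wrist")["T_tool_cam"]).round(3))
E
```

```text
red (array([0.4867, 0.0418, 0.1091]), np.float64(0.0019)) blue (array([ 0.6163, -0.0443,  0.1077]), np.float64(0.0018))
[258.6 195.5] [ 211  135   91  115 1653] [0.5888 0.004  0.06  ]
[237.  178.6] [230 173  13  11  76] [0.6358 0.0628 0.06  ]
[276.5 184.5] [270 177  13  15 126] [ 0.619  -0.0443  0.06  ]
[253.3 192.7] [245 185  17  17 224] [0.5966 0.0183 0.06  ]
[231.7 201.8] [225 196  13  11  73] [0.5717 0.0763 0.06  ]
[272.2 210.6] [266 205  13  10  67] [ 0.5475 -0.0324  0.06  ]
[246.3 212.9] [243 210  10   9  32] [0.5414 0.0368 0.06  ]
[251.4 219.4] [246 214  10   9  25] [0.5238 0.0233 0.06  ]
[[-0.001  0.963  0.27   0.068]
 [ 1.     0.001  0.    -0.001]
 [ 0.     0.27  -0.963 -0.166]
 [ 0.     0.     0.     1.   ]]
```

View pics/crop.png

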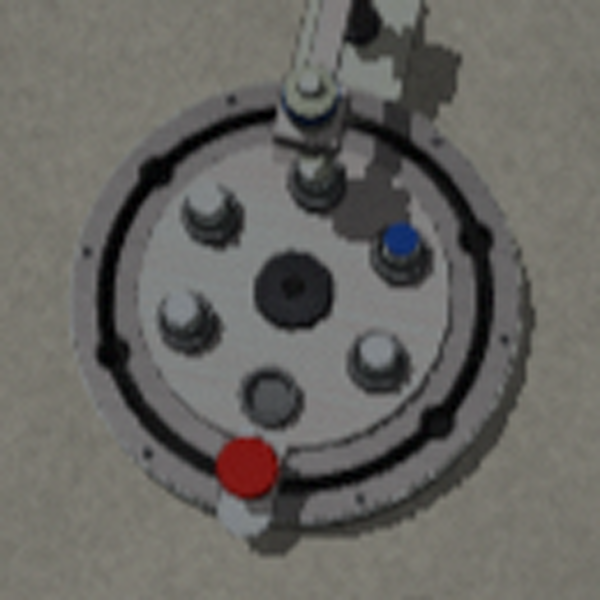

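Plunger at (0.487, 0.042) and axis at (0.597, 0.018) are 112 mm apart, which matches the 112 mm given. Moving over the plunger with the fingers shut.

>>> move_arm(
  plan=[13, 46, 0, 0, 0, 0, 0, 13, 46, 0, 0, 0, 0, 0, 13, 46, 0, 0, 0, 0, 0, 13, 46, 0, 0, 0, 0, 0, 13, 46, 0, 0, 0, 0, 0, 13, 46, 0, 0, 0, 0, 0, 13, 46, 0, 0, 0, 0, 0, 13, 46, 0, 0, 0, 0, 0, 13, 46, 0, 0, 0, 0, 0, 13, 46, 0, 0, 0, 0, 0, 13, 46, 0, 0, 0, 0, 0, 13, 46, 0, 0, 0, 0, 0],
  newtons=60,
)

```text
time: 1.45
eef_pos: [0.4587, -0.0494, 0.2067]
tcp_rot: [0.973, 0.23, 0.0, 0.0]
contact_force: [1.2, -0.7, 0.2]
opening: 0.004
finger_force: 0.0
```

>>> move_arm(
  plan=[14, 46, 0, 0, 0, 0, 0, 14, 46, -10, 0, 0, 0, 0, 0, 0, -10, 0, 0, 0, 0, 0, 0, -10, 0, 0, 0, 0, 0, 0, 0, 0, 0, 0, 0, 0, 0, 0, 0, 0, 0, 0],
)

```text
time: 2.05
eef_pos: [0.4863, 0.0394, 0.1762]
tcp_rot: [0.973, 0.229, -0.0, -0.0]
contact_force: [0.5, -0.3, 0.9]
opening: 0.002
finger_force: 0.0
```

```bash
python3 - <<'E'
from h import *
d=cam("wrist");cv2.imwrite("pics/w1.png",cv2.cvtColor(d["color"],cv2.COLOR_RGB2BGR))
s=ctrl.get_state();print(s["time"],s["eef_pos"],s["opening"],s["contact_force"])
for n in("wrist","top","scene"):
  e=d if n=="wrist" else cam(n)
  for c,t in blobs(e,(0,120,50),(8,255,255)): print(n,c,t,onz(e,*c,.114).round(4))
E
```

```text
2.1 [0.48667099 0.03931986 0.17666379] 0.005408052570597035 [ 0.04040229  0.65891568 -0.5724891 ]
wrist [249.7 192.7] [ 227  169   47   48 1649] [0.487  0.0444 0.114 ]
top [244.  234.9] [239 232  10   6  29] [0.476  0.0397 0.114 ]
scene [56.1 47.5] [ 49  43  15  13 104] [-0.5091 -0.2967  0.114 ]
scene [260.4 163.1] [255 159  12  10  92] [0.4922 0.0377 0.114 ]
```

View pics/w1.png

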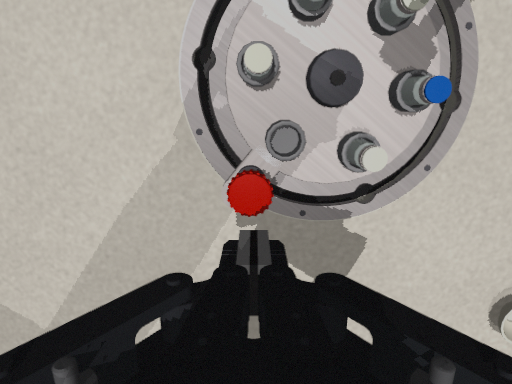

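The wrist view shows the cap at (250,193), which gives (0.487, 0.044). Fingers are shut. Centring and descending.

>>> move_arm(
  plan=[0.5, 4, -20, 0, 0, 0, 0, 0, 0, -20, 0, 0, 0, 0, 0, 0, -14, 0, 0, 0, 0, 0, 0, -4, 0, 0, 0, 0, 0, 0, -3, 0, 0, 0, 0, 0, 0, 0, 0, 0, 0, 0],
)

```text
time: 2.8
eef_pos: [0.4874, 0.0444, 0.1158]
tcp_rot: [0.973, 0.23, 0.0, 0.0]
contact_force: [0.2, -0.2, 0.3]
opening: -0.002
finger_force: 0.0
```

>>> move_arm(
  plan=[0, 0, -3, 0, 0, 0, 0, 0, 0, -3, 0, 0, 0, 0, 0, 0, 0, 0, 0, 0, 0],
)

```text
time: 3.1
eef_pos: [0.487, 0.0447, 0.1093]
tcp_rot: [0.973, 0.23, -0.0, -0.0]
contact_force: [0.5, -0.3, -0.3]
opening: -0.003
finger_force: 0.0
```

```bash
python3 - <<'E'
from h import *
d=cam("wrist");cv2.imwrite("pics/w2.png",cv2.cvtColor(d["color"],cv2.COLOR_RGB2BGR))
s=ctrl.get_state();print(s["time"],s["eef_pos"],s["contact_force"],s["joint_efforts"])
for c,t in blobs(d,(0,120,40),(8,255,255)): print(c,t,onz(d,*c,.114).round(4))
E
```

```text
3.15 [0.48701829 0.0446629  0.10937493] [ 1.17783363 -0.26328137  0.35390485] [-1.46713533e-02 -2.54585016e+01 -2.63482797e+01 -5.09690381e-04
 -4.84308854e-03 -1.22192407e-05]
[256.7 219.7] [ 224  198   64   47 1866] [0.4932 0.0473 0.114 ]
```

View pics/w2.png

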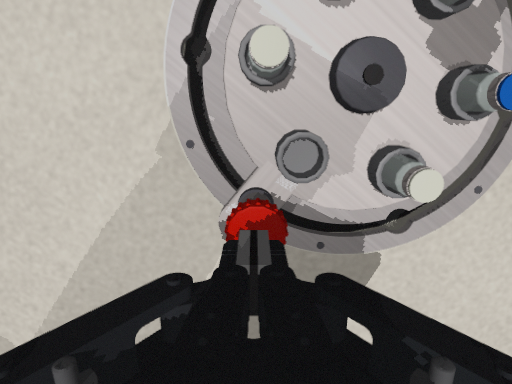

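```bash
python3 - <<'E'
from h import *
d=cam("wrist");s=ctrl.get_state()
f=192/np.tan(np.radians(d["fov_y"]/2))
def proj(p):
    c=d["R"].T@(np.array(p)-d["o"]);x,y=c[0]/-c[2],-c[1]/-c[2];k=1+d["k1"]*(x*x+y*y);return f*x*k+d["cx"],f*y*k+d["cy"]
p=s["eef_pos"];x=R.from_quat(s["tcp_rot"]).as_matrix()[:,0]
print(f,d["k1"],"tcp",proj(p),"+11x",proj(p+.011*x))
for z in(.105,.109,.114): print(z,onz(d,256,229,z).round(4),onz(d,224,222,z).round(4),onz(d,288,222,z).round(4), onz(d,256,198,z))
for q in((243,230.8),):0
print(d["o"],onz(d,373,74,.07))
E
```

```text
318.0018018904432 -0.0311060568242831 tcp (np.float64(255.9220527616917), np.float64(227.97734928878566)) +11x (np.float64(255.95433641666864), np.float64(209.36932784434023))
0.105 [0.485  0.0435 0.105 ] [0.4806 0.0618 0.105 ] [0.497 0.029 0.105] [0.50160619 0.05186681 0.105     ]
0.109 [0.4864 0.0442 0.109 ] [0.4822 0.0621 0.109 ] [0.4982 0.0301 0.109 ] [0.50267162 0.05243979 0.109     ]
0.114 [0.4882 0.0452 0.114 ] [0.4841 0.0626 0.114 ] [0.4996 0.0315 0.114 ] [0.50400341 0.05315602 0.114     ]
[0.5470025  0.0762807  0.27543395] [0.59524619 0.01841656 0.07      ]
```

>>> move_arm(
  plan=[0, 0, -1.5, 0, 0, 0, 0, 0, 0, -1.5, 0, 0, 0, 0, 0, 0, 0, 0, 0, 0, 0],
)

```text
time: 3.5
eef_pos: [0.4869, 0.0447, 0.1061]
tcp_rot: [0.973, 0.23, -0.0, -0.0]
contact_force: [-0.3, 0.2, -0.3]
opening: -0.001
finger_force: 0.0
```

>>> move_arm(
  plan=[0, 0, -1.5, 0, 0, 0, 0, 0, 0, 0, 0, 0, 0, 0],
)

```text
time: 3.7
eef_pos: [0.4869, 0.0446, 0.1047]
tcp_rot: [0.973, 0.23, -0.0, -0.0]
contact_force: [0.2, 0.2, 0.9]
opening: 0.002
finger_force: 0.0
```

```bash
python3 - <<'E'
from h import *
a=cam("scene")["color"][100:220,200:320];b=cam("wrist");print([(c,t) for c,t in blobs(b,(0,120,40),(8,255,255))])
a=cv2.resize(a,(400,400),interpolation=cv2.INTER_CUBIC);b=cv2.resize(b["color"][160:290,190:320],(400,400),interpolation=cv2.INTER_CUBIC)
cv2.imwrite("pics/c3.png",cv2.cvtColor(np.hstack([a,b]),cv2.COLOR_RGB2BGR))
E
```

```text
[(array([256.9, 221.2]), array([ 224,  200,   65,   48, 1783], dtype=int32))]
```

View pics/c3.png

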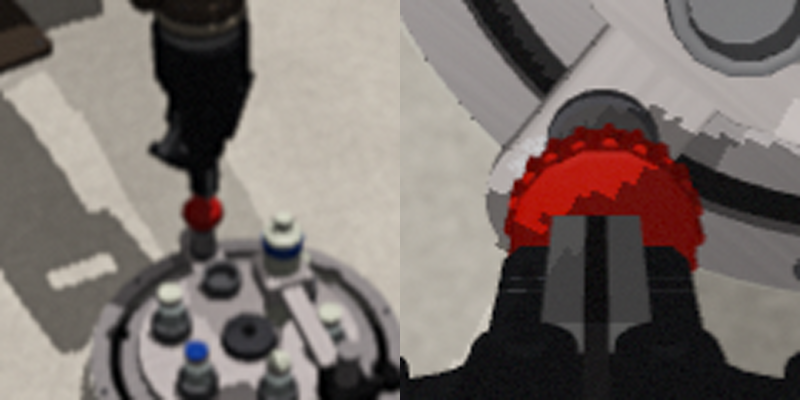

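>>> move_arm(
  plan=[0, 0, -1.5, 0, 0, 0, 0, 0, 0, -1.5, 0, 0, 0, 0, 0, 0, 0, 0, 0, 0, 0],
)

```text
time: 4.1
eef_pos: [0.4869, 0.0447, 0.1016]
tcp_rot: [0.973, 0.23, -0.0, -0.0]
contact_force: [-0.3, -0.2, -0.8]
opening: 0.0
finger_force: 0.0
```

```bash
python3 - <<'E'
from h import *
b=cam("wrist");print([(c,t) for c,t in blobs(b,(0,120,40),(8,255,255))]);s=ctrl.get_state();print(s["eef_pos"],s["contact_force"],s["joint_efforts"])
a=cam("scene");print([(c,t) for c,t in blobs(a,(0,120,40),(8,255,255))])
f=192/np.tan(np.radians(b["fov_y"]/2))
def proj(d,p):
    c=d["R"].T@(np.array(p)-d["o"]);x,y=c[0]/-c[2],c[1]/c[2];return f*x+d["cx"],f*y+d["cy"]
for z in(.114,.110,.106,.102):
  e=np.array([.487,.043,z]);X=R.from_quat(s["tcp_rot"]).as_matrix()
  print(z,proj(b,e+.017*X[:,0]),proj(b,e+.017*X[:,1]),proj(b,e-.017*X[:,1]))
E
```

```text
[(array([257.4, 222.2]), array([ 223,  201,   67,   50, 1737], dtype=int32))]
[0.48693747 0.04465035 0.1017386 ] [0.468987   0.32897916 0.59265057] [-2.68919830e-03 -2.56425869e+01 -2.60831434e+01 -7.87461249e-05
 -1.13291670e-03  2.22588540e-06]
[(array([57.4, 49.2]), array([ 49,  43,  18,  14, 183], dtype=int32)), (array([260.5, 163.6]), array([255, 159,  12,  10,  88], dtype=int32))]
0.114 (np.float64(259.0959184872264), np.float64(207.33338933107106)) (np.float64(291.4411039376437), np.float64(238.16118287646051)) (np.float64(226.4712096477462), np.float64(238.19261298437635))
0.11 (np.float64(258.9636757587893), np.float64(204.89162027260716)) (np.float64(290.5808065764768), np.float64(235.0878496182647)) (np.float64(227.0804225764174), np.float64(235.11877574053807))
0.106 (np.float64(258.8374412473659), np.float64(202.56078871954747)) (np.float64(289.7585664596465), np.float64(232.15047236785722)) (np.float64(227.66268733560878), np.float64(232.18090784846797))
0.102 (np.float64(258.71681458863907), np.float64(200.3335022260963)) (np.float64(288.97191290982624), np.float64(229.3402248575532)) (np.float64(228.21975328853824), np.float64(229.37018274267663))
```

The cap's apparent width keeps growing (64→67 px), so it has not moved. The real tip sits higher than the reported TCP. I keep descending until force shows, shifting a little forward because the tip looks off-centre towards the rear.

>>> move_arm(
  plan=[2, 1, -1, 0, 0, 0, 0, 2, 1, -1, 0, 0, 0, 0, 0, 0, 0, 0, 0, 0, 0],
)

```text
time: 4.5
eef_pos: [0.4913, 0.0467, 0.0998]
tcp_rot: [0.973, 0.23, -0.0, -0.0]
contact_force: [-0.3, 0.6, 0.6]
opening: -0.0
finger_force: 0.0
```

>>> move_arm(
  plan=[0, 0, -1.5, 0, 0, 0, 0, 0, 0, -1, 0, 0, 0, 0, 0, 0, 0, 0, 0, 0, 0],
)

```text
time: 4.8
eef_pos: [0.4909, 0.0466, 0.0972]
tcp_rot: [0.973, 0.23, -0.0, -0.0]
contact_force: [-0.4, 1.4, 0.1]
opening: 0.002
finger_force: 0.0
```

>>> move_arm(
  plan=[0, 0, -1.5, 0, 0, 0, 0, 0, 0, -1, 0, 0, 0, 0, 0, 0, 0, 0, 0, 0, 0],
)

```text
time: 5.1
eef_pos: [0.4909, 0.0466, 0.0947]
tcp_rot: [0.973, 0.23, -0.0, -0.0]
contact_force: [0.2, 0.5, -0.6]
opening: 0.001
finger_force: 0.0
```

```bash
python3 - <<'E'
from h import *
a=cam("scene");b=cam("wrist");print([(c,t) for c,t in blobs(b,(0,120,40),(8,255,255))],[(c,t) for c,t in blobs(a,(0,120,40),(8,255,255))])
a=cv2.resize(a["color"][110:190,220:300],(560,560),interpolation=cv2.INTER_CUBIC);cv2.imwrite("pics/t.png",a)
b=cv2.resize(b["color"][190:270,225:295][:, :],(240,274),interpolation=cv2.INTER_CUBIC)
b=cv2.copyMakeBorder(b,0,560-274,0,0,cv2.BORDER_CONSTANT)
cv2.imwrite("pics/c4.png",cv2.cvtColor(np.hstack([a,b]),cv2.COLOR_RGB2BGR))
E
```

```text
[(array([259.4, 229.2]), array([ 223,  213,   68,   46, 1053], dtype=int32))] [(array([57.4, 49.2]), array([ 49,  43,  18,  14, 183], dtype=int32)), (array([260.1, 164.4]), array([255, 160,  12,   9,  71], dtype=int32))]
```

View pics/c4.png

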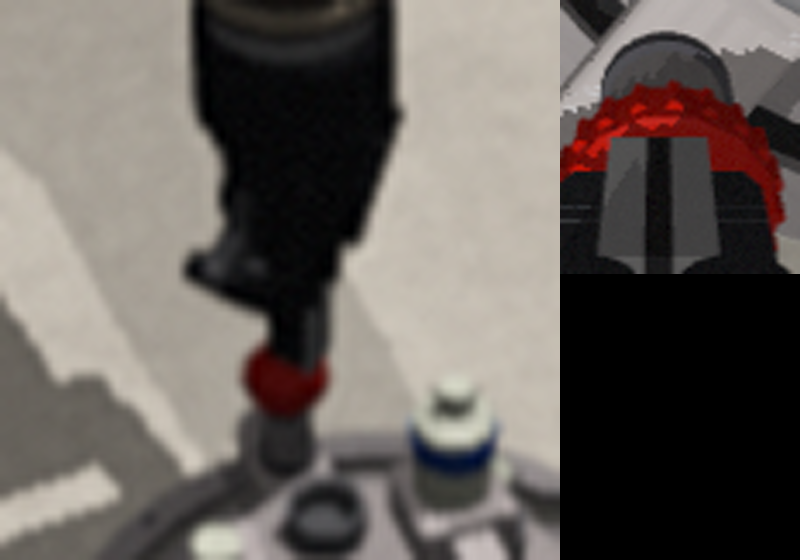

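```bash
python3 - <<'E'
from h import *
d=cam("wrist");d2=cam("scene");s=ctrl.get_state();print(s["time"],s["eef_pos"],s["contact_force"],s["joint_efforts"])
def tri(a,b):
    r1=ray(d,*a);r2=ray(d2,*b);r1/=np.linalg.norm(r1);r2/=np.linalg.norm(r2)
    t=np.linalg.lstsq(np.c_[r1,-r2],d2["o"]-d["o"],rcond=None)[0]
    p,q=d["o"]+t[0]*r1,d2["o"]+t[1]*r2
    return ((p+q)/2).round(4),np.linalg.norm(p-q).round(4)
print("tip",tri((253,230),(263,162.5)))
for z in (.094,.1,.106,.112,.118): print(z,onz(d2,263,162.5,z).round(4),onz(d,253,230,z).round(4))
# cap base guide/cap bottom in scene
print("cap width m at z", [(z,np.linalg.norm(onz(d,223,235,z)-onz(d,291,235,z)).round(4)) for z in(.09,.095,.1,.105,.11,.114)])
E
```

```text
5.3 [0.49111011 0.04662208 0.09495112] [0.59925216 0.06239733 0.20843718] [-9.94518814e-04 -2.61964810e+01 -2.58485341e+01  3.58838378e-06
  9.95302544e-04 -7.12689811e-06]
tip (array([0.4923, 0.0487, 0.109 ]), np.float64(0.0048))
0.094 [0.4765 0.0558 0.094 ] [0.489  0.0474 0.094 ]
0.1 [0.4818 0.0526 0.1   ] [0.4912 0.0485 0.1   ]
0.106 [0.4871 0.0494 0.106 ] [0.4934 0.0496 0.106 ]
0.112 [0.4924 0.0462 0.112 ] [0.4956 0.0507 0.112 ]
0.118 [0.4977 0.043  0.118 ] [0.4979 0.0518 0.118 ]
cap width m at z [(0.09, np.float64(0.0395)), (0.095, np.float64(0.0384)), (0.1, np.float64(0.0372)), (0.105, np.float64(0.036)), (0.11, np.float64(0.0349)), (0.114, np.float64(0.034))]
```

The cap still measures 34 mm wide at z=0.114, so it has not moved. Triangulation puts the fingertip at about 0.11–0.118, roughly 19 mm above the reported TCP, so contact should come soon.

>>> move_arm(
  plan=[0, 0, -1.5, 0, 0, 0, 0, 0, 0, 0, 0, 0, 0, 0],
)

```text
time: 5.5
eef_pos: [0.4909, 0.0466, 0.0932]
tcp_rot: [0.973, 0.23, -0.0, -0.0]
contact_force: [-0.1, 0.4, -0.1]
opening: 0.002
finger_force: 0.0
```

>>> move_arm(
  plan=[0, 0, -1.5, 0, 0, 0, 0, 0, 0, 0, 0, 0, 0, 0],
)

```text
time: 5.7
eef_pos: [0.4909, 0.0467, 0.0917]
tcp_rot: [0.973, 0.23, -0.0, -0.0]
contact_force: [0.8, -0.1, -0.1]
opening: -0.001
finger_force: 0.0
```

>>> move_arm(
  plan=[0, 0, -1.5, 0, 0, 0, 0, 0, 0, 0, 0, 0, 0, 0],
)

```text
time: 5.9
eef_pos: [0.4909, 0.0467, 0.0902]
tcp_rot: [0.973, 0.23, -0.0, -0.0]
contact_force: [0.1, 0.1, -0.2]
opening: -0.001
finger_force: 0.0
```

>>> move_arm(
  plan=[0, 0, -1.5, 0, 0, 0, 0, 0, 0, 0, 0, 0, 0, 0],
)

```text
time: 6.1
eef_pos: [0.4913, 0.0466, 0.0892]
tcp_rot: [0.973, 0.23, 0.0, 0.0]
contact_force: [0.0, -0.1, 0.2]
opening: 0.004
finger_force: 0.0
```

>>> move_arm(
  plan=[0, 0, -1.5, 0, 0, 0, 0, 0, 0, 0, 0, 0, 0, 0],
)

```text
time: 6.3
eef_pos: [0.4913, 0.0466, 0.0879]
tcp_rot: [0.973, 0.23, 0.0, 0.0]
contact_force: [-2.6, 0.9, 4.9]
opening: 0.001
finger_force: 2.2
```

```bash
python3 - <<'E'
from h import *
a=cam("scene");b=cam("wrist");print(ctrl.get_state()["contact_force"],[(c,t) for c,t in blobs(b,(0,120,40),(8,255,255))],[(c,t) for c,t in blobs(a,(0,120,40),(8,255,255))])
a=cv2.resize(a["color"][125:185,235:285],(400,480),interpolation=cv2.INTER_CUBIC)
b=cv2.resize(b["color"][190:286,215:295],(400,480),interpolation=cv2.INTER_CUBIC)
cv2.imwrite("pics/c5.png",cv2.cvtColor(np.clip(np.hstack([a,b])*1.6,0,255).astype(np.uint8),cv2.COLOR_RGB2BGR))
E
```

```text
[-1.14463628  0.80489713  3.78024998] [(array([260.9, 232.6]), array([223, 218,  69,  45, 832], dtype=int32))] [(array([57.4, 49.1]), array([ 49,  43,  18,  14, 181], dtype=int32)), (array([259.6, 165.2]), array([255, 160,  12,  10,  60], dtype=int32))]
```

View pics/c5.png

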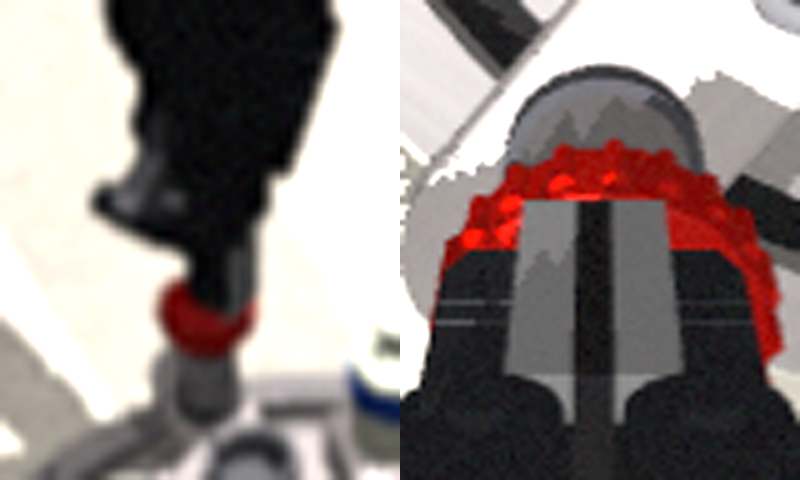

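Contact: about 4.5 N at TCP z≈0.088, which matches the spring preload. The wrist view shows the tip on the cap, roughly centred. Pressing in.

>>> move_arm(
  plan=[0, 0, -2, 0, 0, 0, 0, 0, 0, -2, 0, 0, 0, 0, 0, 0, -1, 0, 0, 0, 0, 0, 0, 0, 0, 0, 0, 0],
)

```text
time: 6.8
eef_pos: [0.4914, 0.0466, 0.083]
tcp_rot: [0.973, 0.23, 0.0, 0.0]
contact_force: [-1.8, -0.1, 6.7]
opening: 0.003
finger_force: 3.3
```

>>> move_arm(
  plan=[0, 0, -2, 0, 0, 0, 0, 0, 0, -2, 0, 0, 0, 0, 0, 0, -1, 0, 0, 0, 0, 0, 0, 0, 0, 0, 0, 0],
)

```text
time: 7.2
eef_pos: [0.4914, 0.0467, 0.0784]
tcp_rot: [0.973, 0.23, 0.0, -0.0]
contact_force: [-3.3, 0.1, 8.9]
opening: -0.005
finger_force: 4.4
```

```bash
python3 - <<'E'
from h import *
b=cam("wrist");s=ctrl.get_state();print(s["eef_pos"],s["contact_force"],[(c,t) for c,t in blobs(b,(0,120,40),(8,255,255))])
d=cam("scene");print([(c,t) for c,t in blobs(d,(0,120,40),(8,255,255))])
E
```

```text
[0.49137553 0.04668822 0.07848308] [-3.15612013  0.56597668  9.07507794] [(array([260.9, 232.6]), array([223, 218,  69,  45, 830], dtype=int32))]
[(array([57.3, 49.1]), array([ 49,  43,  18,  14, 181], dtype=int32)), (array([259.7, 167.6]), array([256, 162,  10,  10,  59], dtype=int32))]
```

```bash
python3 - <<'E'
import numpy as np
a=np.radians(167.1)
t=np.radians([0,2,6,11,17,23,29,35,41,47,52,56,58,59,60])
p=112*np.c_[np.cos(a+t),np.sin(a+t)];print(np.c_[np.degrees(t[1:]),np.diff(p,axis=0)].round(1))
E
```

```text
[[  2.   -0.8  -3.8]
 [  6.   -1.2  -7.7]
 [ 11.   -0.7  -9.7]
 [ 17.    0.2 -11.7]
 [ 23.    1.4 -11.6]
 [ 29.    2.7 -11.4]
 [ 35.    3.8 -11.1]
 [ 41.    5.  -10.6]
 [ 47.    6.1 -10. ]
 [ 52.    5.8  -7.8]
 [ 56.    5.1  -5.9]
 [ 58.    2.7  -2.8]
 [ 59.    1.4  -1.4]
 [ 60.    1.4  -1.3]]
```

>>> move_arm(
  plan=[0, 0, -1, 0, 0, 0, 0, 0, 0, -0.5, 0, 0, 0, 0, 0, 0, 0, 0, 0, 0, 0, -0.8, -3.8, 0, 0, 0, 0, 0, -0.6, -3.9, 0, 0, 0, 0, 0, -0.6, -3.8, 0, 0, 0, 0, 0, -0.7, -9.7, 0, 0, 0, 0, 0, 0, 0, 0, 0, 0, 0, 0],
)

```text
time: 8.1
eef_pos: [0.4894, 0.0246, 0.0775]
tcp_rot: [0.973, 0.23, 0.001, 0.001]
contact_force: [-2.3, -0.5, 8.6]
opening: 0.001
finger_force: 4.6
```

```bash
python3 - <<'E'
from h import *
b=cam("wrist");s=ctrl.get_state();print(s["eef_pos"],s["contact_force"],[(c,t) for c,t in blobs(b,(0,120,40),(8,255,255))])
d=cam("scene");print([(c,t) for c,t in blobs(d,(0,120,40),(8,255,255))])
d=cam("top");print([(c,t,onz(d,*c,.109)) for c,t in blobs(d,(100,110,50),(130,255,255))])
E
```

```text
[0.48943609 0.02479677 0.07750103] [-2.79117595 -0.45187621 10.06219787] [(array([262.4, 233.7]), array([225, 219,  67,  47, 736], dtype=int32))]
[(array([57.3, 49.1]), array([ 49,  43,  18,  14, 181], dtype=int32)), (array([252.4, 170.4]), array([248, 165,  11,  10,  60], dtype=int32))]
[(array([274.5, 177. ]), array([271, 174,   8,   7,  44], dtype=int32), array([ 0.62785522, -0.03831949,  0.109     ])), (array([109., 197.]), array([  83,  177,   52,   41, 1191], dtype=int32), array([0.57590149, 0.3905284 , 0.109     ]))]
```

The carousel turns the right way and the cap follows without slipping. Continuing.

>>> move_arm(
  plan=[0.2, -11.7, 0, 0, 0, 0, 0, 1.4, -11.6, 0, 0, 0, 0, 0, 2.7, -11.4, 0, 0, 0, 0, 0, 3.8, -11.1, 0, 0, 0, 0, 0, 5, -10.6, 0, 0, 0, 0, 0, 6.1, -10, 0, 0, 0, 0, 0, 5.8, -7.8, 0, 0, 0, 0, 0, 2.5, -3, 0, 0, 0, 0, 0, 2.6, -2.9, 0, 0, 0, 0, 0, 0, 0, 0, 0, 0, 0, 0],
)

```text
time: 9.25
eef_pos: [0.5213, -0.0558, 0.0783]
tcp_rot: [0.973, 0.23, 0.003, 0.002]
contact_force: [0.6, -0.2, 8.4]
opening: 0.001
finger_force: 4.4
```

```bash
python3 - <<'E'
from h import *
b=cam("wrist");s=ctrl.get_state();print(s["time"],s["eef_pos"],s["contact_force"],[(c,t) for c,t in blobs(b,(0,120,40),(8,255,255))])
d=cam("scene");print([(c,t) for c,t in blobs(d,(0,120,40),(8,255,255))],[(c,onz(d,*c,.109).round(4)) for c,t in blobs(d,(100,110,50),(130,255,255),8)])
d=cam("top");print([(c,t,onz(d,*c,.109)) for c,t in blobs(d,(100,110,50),(130,255,255),8)])
cv2.imwrite("pics/w6.png",cv2.cvtColor(b["color"],cv2.COLOR_RGB2BGR))
E
```

```text
9.3 [ 0.52111726 -0.05570797  0.07825782] [-0.82203401 -0.29199216  9.92337315] [(array([272.1, 235. ]), array([ 230,  216,   68,   53, 1085], dtype=int32))]
[(array([57.4, 49.1]), array([ 49,  43,  18,  14, 182], dtype=int32)), (array([233.9, 189.2]), array([229, 184,  12,  10,  75], dtype=int32))] [(array([182.3,  17.6]), array([-0.4602,  0.2307,  0.109 ])), (array([304.6,  21.5]), array([-0.1374,  0.6464,  0.109 ])), (array([388.1,  49. ]), array([0.2195, 0.7843, 0.109 ])), (array([29.6, 64.6]), array([-0.4484, -0.4138,  0.109 ])), (array([378. , 152.2]), array([0.6346, 0.3518, 0.109 ])), (array([285.3, 174.7]), array([0.5642, 0.074 , 0.109 ])), (array([282.4, 207.7]), array([0.6585, 0.0014, 0.109 ]))]
[(array([258.2, 166. ]), array([255, 164,   8,   5,  26], dtype=int32), array([0.65765775, 0.00418045, 0.109     ])), (array([108.9, 197. ]), array([  83,  177,   52,   41, 1194], dtype=int32), array([0.5759022 , 0.39078674, 0.109     ]))]
```

View pics/w6.png

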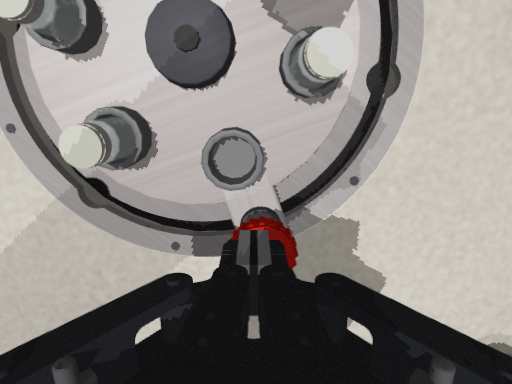

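Wrist view: the cap is at about (265,240), the empty nest at (233,158), and the ring holes on either side at (95,193) and (383,78). The target hole lies midway between those two, so I use them to measure the remaining angle.

```bash
python3 - <<'E'
from h import *
d=cam("wrist");g=cv2.cvtColor(d["color"],cv2.COLOR_RGB2GRAY)
def fine(x0,y0,r,th):
    m=np.zeros_like(g);cv2.circle(m,(x0,y0),r,255,-1)
    k=(g<th)&(m>0);ys,xs=np.nonzero(k);return xs.mean(),ys.mean(),len(xs)
hub=fine(190,42,55,85);print("hub",hub)
# open away the 10px slot to isolate the hole discs
dark=((g<75)*255).astype(np.uint8)
op=cv2.morphologyEx(dark,cv2.MORPH_OPEN,cv2.getStructuringElement(cv2.MORPH_ELLIPSE,(17,17)))
n,l,st,c=cv2.connectedComponentsWithStats(op)
for i in range(1,n):
    if st[i][4]<6000: print(c[i].round(1),st[i])
# nest rim: light-grey annulus ellipse
e=cv2.Canny(g,60,140);m=np.zeros_like(g);cv2.circle(m,(233,158),36,255,-1)
cir=cv2.HoughCircles(cv2.GaussianBlur(g,(3,3),0)[115:200,190:276],cv2.HOUGH_GRADIENT,1,20,param1=120,param2=15,minRadius=18,maxRadius=36)
print("nest",cir[0][:3]+[190,115,0] if cir is not None else None)
P=lambda u,v,z:onz(d,u,v,z)[:2]
for z in(.045,.05,.055,.06):
    A,B=P(95,193,z),P(383,78,z);ch=np.linalg.norm(A-B)
    mid=(A+B)/2;n_=np.array([-(B-A)[1],(B-A)[0]])/ch
    h=np.sqrt(max(.112**2-(ch/2)**2,0));C=[mid+h*n_,mid-h*n_];C=min(C,key=lambda c:np.linalg.norm(c-[.596,.018]))
    b=(mid-C);print(z,"chord",ch.round(4),"axis",C.round(4),"target bearing",np.degrees(np.arctan2(b[1],b[0])).round(2))
for nz in(.06,):
    N=P(233,158,nz)
    for C in([.596,.0183],):
        v=N-np.array(C);print("nest r",np.linalg.norm(v),"bearing",np.degrees(np.arctan2(v[1],v[0]))%360)
E
```

```text
hub (np.float64(200.37032744132136), np.float64(53.445088380179655), 3451)
[91.1 34. ] [ 81  22  21  25 368]
[186.8  37.9] [175  25  25  27 515]
[378.1  77.6] [367  62  23  32 543]
nest [[232.5        158.5         31.89999962]]
0.045 chord 0.195 axis [0.5934 0.0192] target bearing -131.95
0.05 chord 0.1901 axis [0.5967 0.0222] target bearing -131.95
0.055 chord 0.1852 axis [0.5998 0.0249] target bearing -131.95
0.06 chord 0.1803 axis [0.6027 0.0275] target bearing -131.95
nest r 0.06642213143678173 bearing 223.47377530861556
```

The estimates agree on about 58.3°, so roughly 1.7° (3 mm) remains. Nudging 2 mm, then easing up.

>>> move_arm(
  plan=[0.7, -0.7, 0, 0, 0, 0, 0, 0.7, -0.7, 0, 0, 0, 0, 0, 0, 0, 0, 0, 0, 0, 0, 0, 0, 1, 0, 0, 0, 0, 0, 0, 1, 0, 0, 0, 0, 0, 0, 0, 1, 0, 0, 0, 0, 0, 0, 0, 0, 0, 0, 0],
)

```text
validation failed for argument at $.pl...
```

```bash
python3 - <<'E'
from h import *
b=cam("wrist");s=ctrl.get_state();print(s["time"],s["eef_pos"],s["contact_force"],[(c,t) for c,t in blobs(b,(0,120,40),(8,255,255))])
d=cam("scene");print([(c,t) for c,t in blobs(d,(0,120,40),(8,255,255))],[(c,onz(d,*c,.109).round(4)) for c,t in blobs(d,(100,110,50),(130,255,255),8)][-1])
E
```

```text
9.5 [ 0.52102794 -0.05558553  0.07828459] [ 0.83361104 -0.3519067   8.30742108] [(array([272., 235.]), array([ 230,  216,   68,   53, 1087], dtype=int32))]
[(array([57.4, 49.1]), array([ 49,  43,  18,  14, 182], dtype=int32)), (array([233.9, 189.2]), array([229, 184,  12,  10,  75], dtype=int32))] (array([282.3, 207.6]), array([0.658 , 0.0014, 0.109 ]))
```

>>> move_arm(
  plan=[0.7, -0.7, 0, 0, 0, 0, 0, 0.7, -0.7, 0, 0, 0, 0, 0, 0, 0, 0, 0, 0, 0, 0, 0, 0, 1, 0, 0, 0, 0, 0, 0, 1, 0, 0, 0, 0, 0, 0, 1, 0, 0, 0, 0, 0, 0, 0, 0, 0, 0, 0],
)

```text
time: 10.25
eef_pos: [0.5222, -0.0567, 0.081]
tcp_rot: [0.973, 0.23, 0.002, 0.001]
contact_force: [-0.6, 0.1, 7.8]
opening: -0.001
finger_force: 3.8
```

```bash
python3 - <<'E'
from h import *
b=cam("wrist");s=ctrl.get_state();print(s["time"],s["eef_pos"],s["contact_force"],[(c,t) for c,t in blobs(b,(0,120,40),(8,255,255))])
d=cam("scene");print([(c,t) for c,t in blobs(d,(0,120,40),(8,255,255))],[(c,onz(d,*c,.109).round(4)) for c,t in blobs(d,(100,110,50),(130,255,255),8)][-1])
E
```

```text
10.3 [ 0.52214049 -0.05671216  0.08100734] [-0.04378353  0.37372252  7.90786892] [(array([272. , 234.9]), array([ 230,  216,   68,   53, 1099], dtype=int32))]
[(array([57.3, 49.1]), array([ 49,  43,  18,  14, 181], dtype=int32)), (array([233.8, 188.8]), array([229, 183,  12,  11,  79], dtype=int32))] (array([282.6, 207.7]), array([0.6587, 0.0018, 0.109 ]))
```

>>> move_arm(
  plan=[0, 0, 1, 0, 0, 0, 0, 0, 0, 0, 0, 0, 0, 0],
)

```text
time: 10.55
eef_pos: [0.5221, -0.0566, 0.0819]
tcp_rot: [0.973, 0.23, 0.002, 0.001]
contact_force: [0.4, 0.7, 7.6]
opening: -0.0
finger_force: 3.6
```

>>> move_arm(
  plan=[0, 0, 0.5, 0, 0, 0, 0, 0, 0, 0, 0, 0, 0, 0],
)

```text
time: 10.75
eef_pos: [0.522, -0.0566, 0.0823]
tcp_rot: [0.973, 0.23, 0.002, 0.001]
contact_force: [0.7, 0.7, 6.7]
opening: -0.002
finger_force: 3.5
```

The spring is still pushing at 6.7 N below 0.008 depth, so the shoulder is entering the hole. Releasing slowly.

>>> move_arm(
  plan=[0, 0, 1, 0, 0, 0, 0, 0, 0, 1, 0, 0, 0, 0, 0, 0, 0, 0, 0, 0, 0],
)

```text
time: 11.05
eef_pos: [0.522, -0.0565, 0.0842]
tcp_rot: [0.973, 0.23, 0.002, 0.001]
contact_force: [0.6, -0.4, 6.0]
opening: -0.005
finger_force: 3.1
```

>>> move_arm(
  plan=[0, 0, 1, 0, 0, 0, 0, 0, 0, 1, 0, 0, 0, 0, 0, 0, 0, 0, 0, 0, 0],
)

```text
time: 11.35
eef_pos: [0.5219, -0.0565, 0.0859]
tcp_rot: [0.973, 0.23, 0.002, 0.001]
contact_force: [1.0, 0.1, 5.5]
opening: 0.0
finger_force: 2.8
```

>>> move_arm(
  plan=[0, 0, 1, 0, 0, 0, 0, 0, 0, 1, 0, 0, 0, 0, 0, 0, 0, 0, 0, 0, 0],
)

```text
time: 11.65
eef_pos: [0.5215, -0.0564, 0.0874]
tcp_rot: [0.973, 0.23, 0.002, 0.001]
contact_force: [4.2, -0.5, 4.4]
opening: 0.0
finger_force: 2.6
```

>>> move_arm(
  plan=[0, 0, 2, 0, 0, 0, 0, 0, 0, 5, 0, 0, 0, 0, 0, 0, 20, 0, 0, 0, 0, 0, 0, 40, 0, 0, 0, 0, 0, 0, 40, 0, 0, 0, 0, 0, -20, -45, 0, 0, 0, 0, 0, -20, -45, 0, 0, 0, 0, 0, -20, -45, 0, 0, 0, 0, 0, -10, -45, 0, 0, 0, 0, 0, 0, 0, 0, 0, 0, 0, 0],
)

```text
validation failed for argument at $.pl...
```

```bash
python3 - <<'E'
from h import *
s=ctrl.get_state();print(s["time"],s["eef_pos"],s["contact_force"])
d=cam("top");d2=cam("scene")
r=[(c,t) for c,t in blobs(d,(0,120,70),(8,255,255))];r2=[(c,t) for c,t in blobs(d2,(0,120,70),(8,255,255))]
print([(c,t,onz(d,*c,.114).round(4)) for c,t in r],[(c,t,onz(d2,*c,.114).round(4)) for c,t in r2])
print([(c,t[4],onz(d,*c,.109).round(4)) for c,t in blobs(d,(100,110,50),(130,255,255),8)])
p0,p=np.array([.4865,.0424]),onz(d,*r[0][0],.114)[:2];print("top angle",np.degrees(2*np.arcsin(np.linalg.norm(p-p0)/.224)))
q0=np.array([.4907,.0383]);q=min((onz(d2,*c,.114)[:2] for c,t in r2),key=lambda x:np.linalg.norm(x-p));print("scene angle",np.degrees(2*np.arcsin(np.linalg.norm(q-q0)/.224)))
a=cv2.resize(d["color"][130:260,190:320],(400,400),interpolation=cv2.INTER_CUBIC);b=cv2.resize(d2["color"][130:260,210:340],(400,400),interpolation=cv2.INTER_CUBIC)
cv2.imwrite("pics/end.png",cv2.cvtColor(np.hstack([a,b]),cv2.COLOR_RGB2BGR))
E
```

```text
11.65 [ 0.52153072 -0.05637005  0.08742866] [ 4.22394378 -0.53859931  4.36669615]
[] []
[(array([257.9, 166.1]), np.int32(27), array([0.6574, 0.005 , 0.109 ])), (array([108.9, 197. ]), np.int32(1195), array([0.5759, 0.3908, 0.109 ]))]Traceback (most recent call last):
  File "<stdin>", line 7, in <module>
IndexError: list index out of range
```

>>> move_arm(
  plan=[0, 0, 2, 0, 0, 0, 0, 0, 0, 5, 0, 0, 0, 0, 0, 0, 20, 0, 0, 0, 0, 0, 0, 40, 0, 0, 0, 0, 0, 0, 40, 0, 0, 0, 0, -15, -45, 0, 0, 0, 0, 0, -15, -45, 0, 0, 0, 0, 0, -15, -45, 0, 0, 0, 0, 0, -10, -45, 0, 0, 0, 0, 0, 0, 0, 0, 0, 0, 0, 0],
)

```text
time: 12.75
eef_pos: [0.462, -0.2396, 0.1919]
tcp_rot: [0.974, 0.227, -0.002, -0.001]
contact_force: [-0.4, 0.2, 0.6]
opening: -0.002
finger_force: 0.0
```

```bash
python3 - <<'E'
from h import *
s=ctrl.get_state();print(s["time"],s["eef_pos"],s["contact_force"])
d=cam("top");d2=cam("scene")
a=cv2.resize(d["color"][130:260,190:320],(400,400),interpolation=cv2.INTER_CUBIC);b=cv2.resize(d2["color"][130:260,210:340],(400,400),interpolation=cv2.INTER_CUBIC)
cv2.imwrite("pics/end.png",cv2.cvtColor(np.hstack([a,b]),cv2.COLOR_RGB2BGR))
for e,p0 in((d,[.4865,.0424]),(d2,[.4907,.0383])):
  for c,t in blobs(e,(0,120,60),(8,255,255)):
    p=onz(e,*c,.114)[:2];print(c,t,p.round(4),np.degrees(2*np.arcsin(min(1,np.linalg.norm(p-p0)/.224))))
print([(c,t[4],onz(d,*c,.109).round(4)) for c,t in blobs(d,(100,110,50),(130,255,255),8)])
E
```

```text
12.75 [ 0.46201159 -0.23957595  0.19193564] [-0.37833325  0.20025629  0.55965458]
[284.7 217.9] [278 211  14  14 143] [ 0.5194 -0.0636] 59.40505083408617
[56.4 46.5] [50 44 14  7 66] [-0.5165 -0.2937] 180.0
[233.7 184.6] [228 180  13  10 105] [ 0.5236 -0.0664] 58.68086056574943
[(array([257.6, 166. ]), np.int32(27), array([0.6577, 0.0058, 0.109 ])), (array([109., 197.]), np.int32(1194), array([0.5759, 0.3905, 0.109 ]))]
```

View pics/end.png

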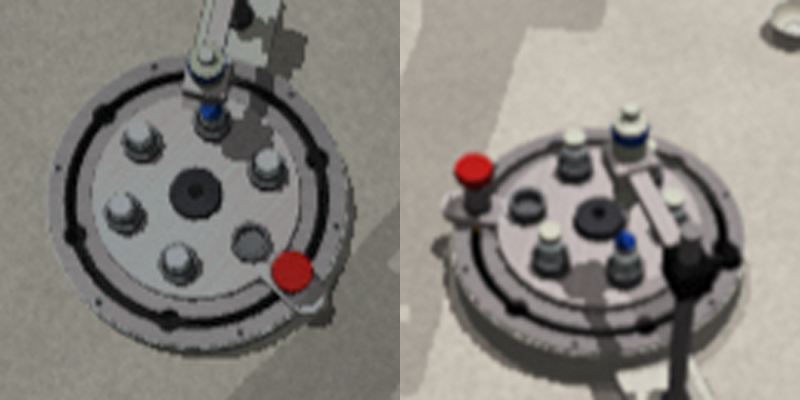

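The blue cap is at (210,112) in the left crop, under the needle head. The plunger is out at its original height, since the offset between the two views is the same as at the start. It sits about 59–60° from its old position, and the vials are seated. Handing in.

```bash
python3 -c "
from plant import order
print(order.sign_off())"
```

```text
the job is handed in; nothing more can be done
None
```

The job is handed in: I turned the carousel one hole anticlockwise, the blue-capped vial is under the needle, and the plunger sprang back out to its starting height in the next hole. The cameras measured the turn as 59–60°.

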